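# Lay out the ear examination set

## Task

Lay the shelf out for the ear examination: stand the gallipot halfway between the kidney dish and the lidded jar and nest the small beaker in it, upright and without ramming it down. Lay the tuning fork flat beside the kidney dish on the side away from the jar, parallel to the dish and level with its middle, about 4 cm clear of it, and lay the head mirror, face down as it is, in front of the dish's near end (the end towards the robot), in line with the dish and about 4 cm clear. Leave the rubber ear bulb and the dropper bottle where they are.

Things in the scene. Friction and masses are not known exactly. Their poses are not given: they have to be found in the camera images.
- dish: Kidney dish of stainless steel, fixed. 160 mm long (its x axis), 78 mm wide (y), 34 mm high with thin upright walls; one long side (+y) curves inward by 13 mm. Origin: centre of the 160 x 78 outline, at the underside. Its -x end is the near end, towards the robot; it is turned at most 6 degrees. The jar stands on its left or on its right, 280 to 300 mm away centre to centre, along its y axis.
- jar: Round glass jar of cotton balls with a steel lid, fixed. 76 mm diameter, 84 mm high to the lid's top and 102 mm to the top of the knob. Origin: centre of its underside. z up.
- fork_mid (a point): Steel tuning fork lying flat, loose, 0.1 to 0.2 kg. 150 mm long, 26 mm wide over the two tines, 10 mm thick. The point lies at the middle of its length (where the tines join the solid yoke), half-way up its thickness (5 mm above the shelf); x runs along the fork towards the tine ends, y across the fork, z up. The centre of mass is about 12 mm towards the tines; it can be gripped across its 26 mm width at this point.
- mirror_mid (a point): Nickel head mirror lying face down, loose, 0.06 to 0.13 kg: a disc 85 mm in diameter and 11 mm high with a domed back and a dark peep-hole in the middle, and a flat upright steel lug on the back to hold it by. The point lies on the disc's axis 6 mm above the shelf; z up out of the back; x points from the peep-hole to the lug. The lug's centre is 22 mm along x; the lug is 22 mm long (along x), 10 mm thick (along y) and stands from 15 to 33 mm above the shelf.
- gallipot_mid (a point): Steel gallipot: the wide low open cup, loose, about 0.07 kg. 66 mm diameter at the upright rolled rim (top 6 mm), 47 mm at the foot, 34 mm high; inside 58 mm wide at the rim, narrowing to 43 mm at the flat inner floor, which is 3 mm above the underside. The point lies on its axis half-way up (17 mm above its underside), z up.
- beaker_mid (a point): Small steel medicine beaker: the narrow taller open cup, loose, about 0.06 kg. 46 mm diameter at the rim, tapering to 33 mm at the foot, 56 mm high. The point lies on its axis half-way up (28 mm above its underside), z up. Nested, its foot rests on the gallipot's inner floor with about 4 mm play all round and its upper 25 mm stand above the gallipot's rim, so hold it by its upper 20 mm.
- bulb_mid (a point): Bystander: green rubber ear bulb standing nozzle up, loose, near the things to be moved, 47 mm diameter, 64 mm high. The point lies on its axis 32 mm above the shelf.
- bottle_mid (a point): Bystander: amber dropper bottle, loose, 32 mm diameter, 70 mm high, at the far side of the shelf. The point lies on its axis 35 mm above the shelf.
Mind the look-alikes: they are no part of the job. Leave any green or pink look-alike of the dish alone.

How it is judged:
At the end, for the whole second after the job is handed in: Gallipot upright midway between dish and jar (15 mm), beaker upright on its floor; fork flat beside the dish away from the jar, parallel (10 deg), level (25 mm), 40+-18 mm clear; mirror face down before the near end, in line (20 mm), 40+-20 mm clear; all released, at rest (horizontal distance between gallipot_mid and dish below 0.165 m and horizontal distance between gallipot_mid and jar below 0.165 m and x of gallipot_mid in the frame of dish between -0.02 and 0.02 m and angle between each of gallipot_mid, beaker_mid, mirror_mid's own z axis and vertical below 0.1 rad and height (world z) of gallipot_mid below 0.022 m and horizontal distance between beaker_mid and gallipot_mid below 0.008 m and height (world z) of beaker_mid below 0.036 m and ((y of jar in the frame of dish below 0 m and y of fork_mid in the frame of dish between 0.074 and 0.112 m) or (y of jar in the frame of dish above 0 m and y of fork_mid in the frame of dish between -0.112 and -0.074 m)) and x of fork_mid in the frame of dish between -0.025 and 0.025 m and angle between the x axis of fork_mid and the x axis of dish, either way round below 0.18 rad and height (world z) of fork_mid below 0.01 m and x of mirror_mid in the frame of dish between -0.184 and -0.142 m and y of mirror_mid in the frame of dish between -0.02 and 0.02 m and height (world z) of mirror_mid below 0.011 m and linear speed of each of gallipot, beaker, fork, mirror below 0.02 m/s); the robot touches nothing.
It fails at once if the beaker is rammed into the gallipot (over 20 N between them) (contact force between beaker and gallipot above 20 N).
It fails at once if the ear bulb is pushed aside or knocked over (distance of bulb_mid from where it was at the start of the episode above 0.025 m).
It fails at once if the dropper bottle is pushed aside or knocked over (distance of bottle_mid from where it was at the start of the episode above 0.025 m).
It also fails if it takes over 115 s, if anything falls off the work surface, if the arm or the gripper's body presses on something with over 40 N, if the wrist force passes 120 N, or if a joint passes its speed limit or range.

## Robot

A 6-joint arm with a two-finger parallel gripper is mounted at the origin on the work surface. World frame = base frame: x ahead of the robot, y to its left, z up, the work surface at z = 0. Lengths are in m, angles in rad, forces in N, time in s.
With the tool pointing down it reaches from about 0.35 to 0.775 m from the base axis. Payload 7.3 kg.
Tool frame: the origin (TCP) lies between the finger pads; the fingertips stand robot.tcp_to_tips ahead of it and the grasp point (between the pads) lies 2 mm behind it (robot.tcp_to_tips is the distance from the TCP to the fingertips, in m); y points along the fingers, x is the direction in which the jaws open and shut, and the axes are right-handed (so a half turn about y gives the same grasp; the last joint's range is limited). The gripper opens to 92 mm and grips with 3 to 60 N. Pads are 19 mm wide; open, the fingers measure 130 mm over their backs; the gripper's body (75 mm by 190 mm) begins 47 mm behind the grasp point.
Start: joints at [-0.146, 0.342, 1.524, -0, 1.275, -0.146], TCP at [0.525, 0, 0.244] pointing down, gripper open.
Joint ranges: [-2.53, 2.53], [-0.77, 2.02], [0.04, 2.7], [-1, 4.14], [0.28, 2.66], [-3.11, 3.11]. Speed limits (rad/s): [2.57, 2.57, 3.14, 3.14, 3.14, 3.14].

## Interface

Orientations are given as [roll, pitch, yaw] about the fixed x, y, z axes, in that order (R = Rz(yaw) Ry(pitch) Rx(roll)).
In Python, from cell import status, read_camera, get_calibration, robot gives the robot as it stands.
- The arm moves only by the shell command python3 -m creep 'ROWS' [FORCE]. ROWS is JSON, a list of rows, each an object of numbers: "dx", "dy", "dz": the shift along the tool's x, y, z in m; "rx", "ry", "rz": the turn, a rotation vector about the tool's x, y, z in rad; "gripper": the opening, from 0 (shut) to 1 (fully open). A call has 1 to 20 rows; each row is the pose to reach, as a shift and turn from the pose commanded when the call began, along the tool's axes at that moment; what a row does not reach only later rows make up. A row lasts 1/8 s, in which the tool goes at most 62.5 mm and 10.7 degrees, less where a joint would pass 70% of its speed; a pose out of reach is approached as far as the arm can. A call with a gripper value outside its range is refused whole. The fingers move at their own pace and stop on an object; FORCE is the grip in N (left out, the last holds). Time passes only in rows, so rows that repeat a pose let the fingers close. It gives the time, the measured TCP pose, the force and the opening at its end, in the units of the state.
- status.observe(): the state, without advancing time (a new reading comes with each control period).
- read_camera(name): name is "scene" or "side" or "wrist"; returns (picture, depth): 384x512x3 uint8, red, green, blue; 384x512 float32, m along the optical axis (not along the pixel's ray), 0 where there is no reading.
- get_calibration(name): a dict with "fx", "fy", "cx", "cy" (pixels), "xyz" and "rotation" of the camera in the world; the wrist camera has in their place "mount" (4x4, takes a point from camera to tool coordinates, whose origin is the TCP and whose axes are the tool frame's). Camera axes: x right, y down, z forward; pixel columns grow to the right and rows downward; lengths in m; the calibration is good to about 2 mm. A picture is of the moment at which its call begins: read the wrist's pose just before it. get_calibration takes no time and is no camera call.
- robot.hand_in(): hands the job in, once; it reports no verdict.
The state is a dict: "time": time; "qpos": joint angles; "qvel": joint speeds; "joint_efforts": joint torques, N m; "tool_pos": TCP position; "tool_rot": TCP orientation; "contact_force": force on the tool from outside, world axes, zero at the start; "torque": the same for the moment, N m; "opening": finger opening in m.
Only numpy, scipy, OpenCV 4.12 (cv2) and the standard library are available. Lean on these libraries where they do the work, as an engineer would, in place of code of your own. Each camera call takes 0.05 s, during which the arm holds its last target.

## Working session

There is one attempt and no reset: what is moved stays moved. The work goes in short steps, Python scripts to look and compute and a shell command to move; the robot and the scene stay as the last step left them, time stands still between calls to the robot, and variables do not carry over. Pictures are saved under pics/ and viewed, and the job is handed in when it is done.

```bash
ls; mkdir -p pics; python3 - <<'E'
from cell import status, read_camera, get_calibration, robot
import cv2
print(status.observe(), robot.tcp_to_tips)
for n in ("scene","side","wrist"):
    p,d=read_camera(n); cv2.imwrite(f"pics/{n}0.png",p[:,:,::-1])
    import numpy as np; np.save(f"pics/{n}0d.npy",d)
    print(n,get_calibration(n))
E
```

```text
pics
{'time': 0.0, 'qpos': array([-1.46000671e-01,  3.42719806e-01,  1.52501498e+00, -3.62380497e-06,
        1.27540166e+00, -1.46025824e-01]), 'qvel': array([ 0.00040577,  0.00053763, -0.00053305, -0.00163117, -0.00104502,
       -0.00046606]), 'joint_efforts': array([ 7.61924657e-04, -4.31245601e+01, -2.44219762e+01,  7.17750052e-02,
        5.59406646e-02, -1.04314388e-04]), 'tool_pos': array([5.24618242e-01, 7.69875808e-05, 2.43047170e-01]), 'tool_rot': array([-1.57057512e+00,  1.52787178e-03,  2.63795503e-05]), 'contact_force': array([ 0.01689577, -0.82021837,  0.42866751]), 'torque': array([-0.0107219 , -0.00703038, -0.00427707]), 'opening': 0.09213271231279513} 0.017
scene {'fx': 391.76617545637885, 'fy': 391.76617545637885, 'cx': 259.84011880954876, 'cy': 187.31799602253352, 'xyz': array([1.30855841, 0.11030083, 0.62539968]), 'rotation': array([-2.21371018, -0.00722387,  1.71033793])}
side {'fx': 412.58237124831703, 'fy': 412.58237124831703, 'cx': 256.43513097987295, 'cy': 189.98826025875505, 'xyz': array([ 0.02248064, -0.5305618 ,  0.81302499]), 'rotation': array([-2.36795967, -0.00729669, -0.74710389])}
wrist {'fx': 322.98178636653466, 'fy': 322.98178636653466, 'cx': 250.22969095131785, 'cy': 194.321842360885, 'mount': array([[ 9.99999885e-01, -4.79171831e-04,  3.03027950e-05,
        -9.73083438e-04],
       [-1.61068241e-04, -2.75343299e-01,  9.61345953e-01,
        -1.40900205e-01],
       [-4.52306229e-04, -9.61345847e-01, -2.75343344e-01,
         7.48025858e-02],
       [ 0.00000000e+00,  0.00000000e+00,  0.00000000e+00,
         1.00000000e+00]])}
```

View images.

View pics/scene0.png

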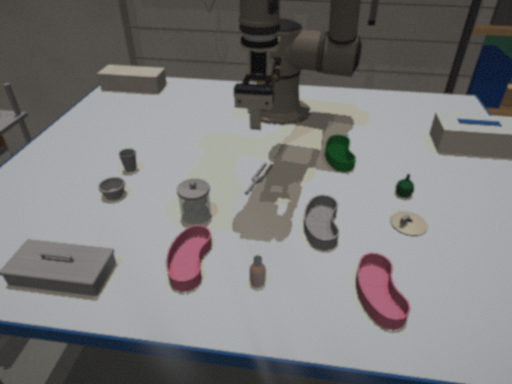

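View pics/side0.png

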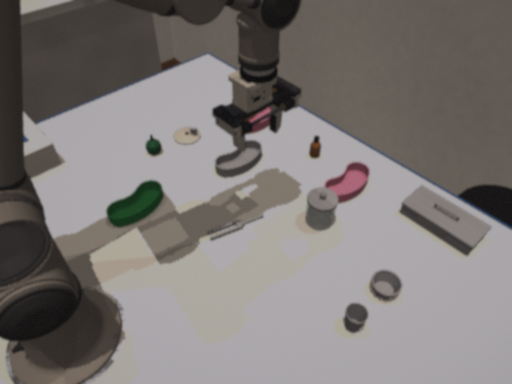

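View pics/wrist0.png

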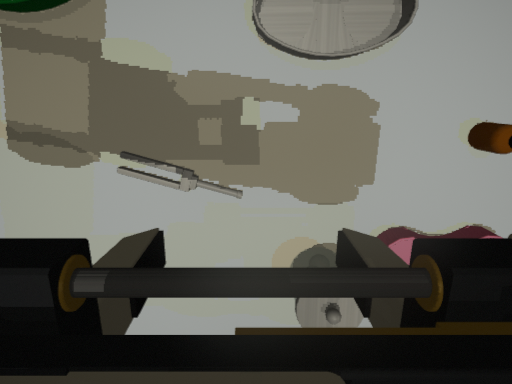

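```bash
cat > h.py <<'E'
from cell import status, read_camera, get_calibration, robot
import cv2, numpy as np
from scipy.spatial.transform import Rotation as R
np.set_printoptions(precision=4,suppress=True)
def pose(n):
    c=get_calibration(n)
    T=np.eye(4)
    if n=="wrist":
        s=status.observe(); T[:3,:3]=R.from_euler('xyz',s['tool_rot']).as_matrix(); T[:3,3]=s['tool_pos']; T=T@c['mount']
    else:
        T[:3,:3]=R.from_euler('xyz',c['rotation']).as_matrix(); T[:3,3]=c['xyz']
    return c,T
def shot(n,tag):
    c,T=pose(n); p,d=read_camera(n)
    cv2.imwrite(f"pics/{n}{tag}.png",p[:,:,::-1]); W=cloud(c,T,d)
    np.savez(f"pics/{n}{tag}.npz",p=p,d=d,W=W,T=T); return p,d,W
def cloud(c,T,d):
    v,u=np.mgrid[:d.shape[0],:d.shape[1]]
    P=np.stack([(u-c['cx'])/c['fx']*d,(v-c['cy'])/c['fy']*d,d],-1)
    W=P@T[:3,:3].T+T[:3,3]; W[d==0]=np.nan; return W
def onplane(n,T,uv,z):
    c=get_calibration(n); r=T[:3,:3]@np.array([(uv[0]-c['cx'])/c['fx'],(uv[1]-c['cy'])/c['fy'],1])
    return T[:3,3]+r*(z-T[2,3])/r[2]
E
python3 - <<'E'
from h import *
for n,boxes in (("scene",dict(dish=(298,190,345,250),jar=(172,172,215,228),fork=(242,160,275,196),mirror=(386,205,432,240),gal=(96,174,130,202),beak=(116,146,141,172),bulb=(393,172,418,198),bottle=(246,254,270,288))),
 ("side",dict(dish=(212,138,268,180),jar=(303,186,342,230),fork=(200,210,268,242),mirror=(168,122,206,148),gal=(366,268,405,302),beak=(340,302,372,332),bulb=(142,134,165,158),bottle=(304,134,324,160)))):
    c,T=pose(n); p=cv2.imread(f"pics/{n}0.png"); d=np.load(f"pics/{n}0d.npy"); W=cloud(c,T,d)
    print(n, "table z med",np.nanmedian(W[...,2]), (d==0).sum())
    for k,(a,b,e,f) in boxes.items():
        w=W[b:f,a:e].reshape(-1,3); m=w[:,2]>0.004+np.nanpercentile(w[:,2],5)
        q=w[m]; lo,hi=np.nanpercentile(q,2,0),np.nanpercentile(q,98,0)
        print(k,m.sum(),lo,hi,(lo+hi)/2, np.nanpercentile(w[:,2],5))
E
```

```text
scene table z med -0.001772003818662382 763
dish 1380 [0.5307 0.1215 0.0007] [0.6878 0.1949 0.033 ] [0.6092 0.1582 0.0168] -0.0033632103466681882
jar 1346 [ 0.5835 -0.1723  0.0016] [ 0.6839 -0.105   0.0935] [ 0.6337 -0.1386  0.0475] -0.0037800491506768674
fork 230 [ 0.3736 -0.0396  0.0001] [0.5156 0.0183 0.0094] [ 0.4446 -0.0106  0.0047] -0.0040209127427738075
mirror 683 [0.5344 0.3287 0.0008] [0.6097 0.4059 0.0314] [0.572  0.3673 0.0161] -0.0033768094159283444
gal 481 [ 0.535  -0.4033  0.0005] [ 0.5972 -0.3415  0.0326] [ 0.5661 -0.3724  0.0166] -0.004006998922215654
beak 333 [ 0.4253 -0.3986  0.0008] [ 0.469  -0.3567  0.0537] [ 0.4472 -0.3777  0.0272] -0.004067436283970938
bulb 314 [0.4449 0.3504 0.0013] [0.4754 0.3914 0.0591] [0.4601 0.3709 0.0302] -0.0035087679402181493
bottle 414 [0.7903 0.0215 0.0023] [0.8116 0.0516 0.0686] [0.8009 0.0365 0.0354] -0.0031999066491549097
side table z med 0.003017785572428766 760
dish 1263 [ 0.4602 -0.0096  0.0051] [0.683  0.248  0.2631] [0.5716 0.1192 0.1341] 0.000964721640682076
jar 1230 [ 0.5738 -0.1751  0.0063] [ 0.7266 -0.0964  0.0987] [ 0.6502 -0.1357  0.0525] 0.0014745846672964413
fork 620 [ 0.3658 -0.0768  0.0044] [0.5096 0.0645 0.0147] [ 0.4377 -0.0062  0.0095] 0.0003236682865079832
mirror 454 [0.5142 0.308  0.0049] [0.6128 0.4343 0.0357] [0.5635 0.3712 0.0203] 0.0008496379626184991
gal 702 [ 0.5306 -0.4018  0.0047] [ 0.594  -0.3414  0.0375] [ 0.5623 -0.3716  0.0211] 0.00047039338384376466
beak 557 [ 0.4228 -0.3968  0.0051] [ 0.4658 -0.3556  0.0591] [ 0.4443 -0.3762  0.0321] 0.0006699931929944337
bulb 261 [0.4258 0.3476 0.0051] [0.4883 0.4534 0.0635] [0.457  0.4005 0.0343] 0.0009903850310913175
bottle 237 [0.7756 0.0217 0.0047] [0.8611 0.1017 0.073 ] [0.8183 0.0617 0.0389] 0.0005548951647840694
```

```bash
python3 - <<'E'
from h import *
out={}
from scipy.optimize import least_squares
for n,boxes in (("scene",dict(dish=(298,190,345,250),jar=(172,172,215,228),fork=(242,160,275,196),mirror=(386,205,432,240),gal=(96,174,130,202),beak=(116,146,141,172),bulb=(393,172,418,198),bottle=(246,254,270,288))),
 ("side",dict(dish=(212,146,268,180),jar=(303,186,342,230),fork=(205,215,268,242),mirror=(168,122,206,148),gal=(366,268,405,302),beak=(340,302,372,332)))):
    c,T=pose(n); d=np.load(f"pics/{n}0d.npy"); W=cloud(c,T,d)
    off=np.nanmedian(W[...,2])
    def pts(k,lo,hi):
        a,b,e,f=boxes[k]; w=W[b:f,a:e].reshape(-1,3); z=w[:,2]-off; return w[(z>lo)&(z<hi)]
    q=pts('dish',.02,.04)
    q=q[(q[:,0]>.5)&(q[:,0]<.72)&(q[:,1]>.1)&(q[:,1]<.22)]
    print(n,off,'dish rect',cv2.minAreaRect((q[:,:2]*1000).astype(np.float32)),len(q))
    def circ(q,r):
        f=lambda p: np.minimum(0,0)+np.hypot(q[:,0]-p[0],q[:,1]-p[1])-r
        s=least_squares(f,q[:,:2].mean(0),loss='soft_l1',f_scale=.002); return s.x,np.sqrt(np.mean(s.fun**2)),len(q)
    q=pts('jar',.075,.088); print('jar encl',cv2.minEnclosingCircle((q[:,:2]*1000).astype(np.float32)))
    q=pts('gal',.028,.038); print('gal encl',cv2.minEnclosingCircle((q[:,:2]*1000).astype(np.float32)),circ(q,.031))
    q=pts('beak',.048,.06); print('beak encl',cv2.minEnclosingCircle((q[:,:2]*1000).astype(np.float32)),circ(q,.0225))
    q=pts('fork',.004,.014); print('fork rect',cv2.minAreaRect((q[:,:2]*1000).astype(np.float32)),len(q), cv2.fitLine((q[:,:2]*1000).astype(np.float32),cv2.DIST_HUBER,0,.01,.01).T)
    q=pts('mirror',.003,.012); print('mir encl',cv2.minEnclosingCircle((q[:,:2]*1000).astype(np.float32)))
    q=pts('mirror',.02,.036); print('lug',len(q),q.mean(0), cv2.minAreaRect((q[:,:2]*1000).astype(np.float32)))
E
python3 - <<'E'
import cv2,sys
sys.path.insert(0,'.')
a=cv2.imread('pics/scene0.png');b=cv2.imread('pics/side0.png')
f=lambda i,x,y:cv2.resize(i[y:y+56,x:x+80],None,fx=5,fy=5,interpolation=cv2.INTER_CUBIC)
import numpy as np
cv2.imwrite('pics/z0.png',np.vstack([np.hstack([f(a,370,195),f(a,285,192)]),np.hstack([f(a,85,145),f(b,200,195)])]))
E
```

```text
scene -0.001772003818662382 dish rect ((609.2671508789062, 158.04910278320312), (161.4906463623047, 77.39517974853516), 0.3376224637031555) 448
jar encl ((614.5535278320312, -140.34689331054688), 38.1253547668457)
gal encl ((565.3773803710938, -372.6728210449219), 34.675106048583984) (array([ 0.5662, -0.3723]), np.float64(0.0017180468008100203), 147)
beak encl ((447.7913513183594, -377.0472106933594), 23.9837589263916) (array([ 0.4479, -0.3774]), np.float64(0.0017341756984774535), 84)
fork rect ((445.12542724609375, -14.387950897216797), (27.550029754638672, 149.92535400390625), 74.2752685546875) 189 [[  0.9585  -0.285  461.6397 -17.3336]]
mir encl ((560.716064453125, 372.61029052734375), 53.772682189941406)
lug 61 [0.5881 0.3497 0.0271] ((585.4141235351562, 351.3612060546875), (11.861719131469727, 23.561389923095703), 31.852170944213867)
side 0.003017785572428766 dish rect ((601.648193359375, 155.06393432617188), (73.6902847290039, 157.0166015625), 80.8843002319336) 305
jar encl ((609.60302734375, -139.93557739257812), 39.84735870361328)
gal encl ((562.4508666992188, -370.65692138671875), 34.09576416015625) (array([ 0.5618, -0.3717]), np.float64(0.0014936396182973054), 206)
beak encl ((444.40936279296875, -376.9992980957031), 23.66996955871582) (array([ 0.4438, -0.3765]), np.float64(0.0013881309964141307), 134)
fork rect ((439.3840026855469, -13.015350341796875), (29.029560089111328, 149.0176239013672), 73.92974853515625) 317 [[  0.9609  -0.2771 449.0486 -16.8355]]
mir encl ((567.1507568359375, 371.8976135253906), 80.27706146240234)
lug 38 [0.5791 0.3497 0.0316] ((579.481689453125, 351.18988037109375), (12.022170066833496, 19.51579475402832), 53.729156494140625)
```

View pics/z0.png

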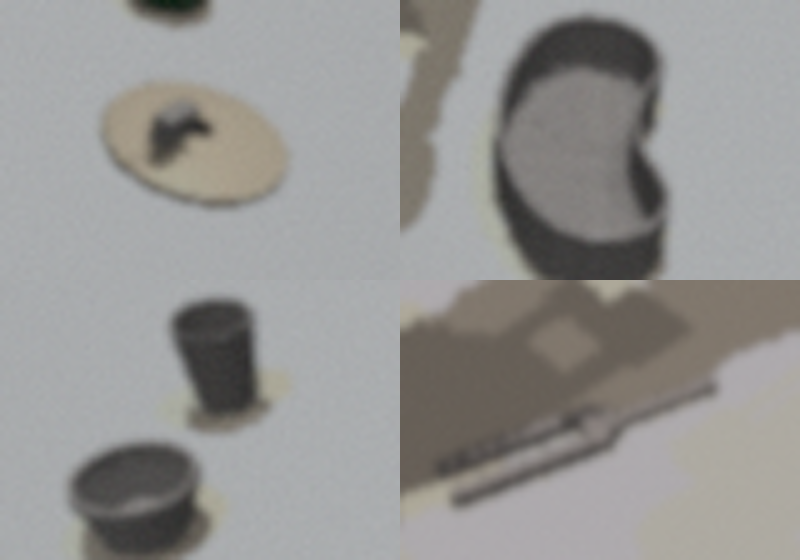

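```bash
python3 -m creep '[{"dx":0.04,"dz":0.385},{"dx":0.04,"dz":0.385},{"dx":0.04,"dz":0.385},{"dx":0.04,"dz":0.385},{"dx":0.04,"dz":0.385},{"dx":0.04,"dz":0.385},{"dx":0.04,"dz":0.385},{"dx":0.04,"dz":0.385},{"dx":0.04,"dz":0.385},{"dx":0.04,"dz":0.385}]' && python3 - <<'E'
from h import *
s=status.observe();print(s['tool_pos'],s['tool_rot'],s['qpos'],s['time'])
p,d,W=shot('wrist','1')
p,d,W=shot('scene','1')
E
```

```text
invalid input at $[0]: expected keys dx, dy, dz, rx, ry, rz, gripper
```

```bash
python3 -m creep '[{"dx":0.04,"dy":0,"dz":0.385,"rx":0,"ry":0,"rz":0,"gripper":1},{"dx":0.04,"dy":0,"dz":0.385,"rx":0,"ry":0,"rz":0,"gripper":1},{"dx":0.04,"dy":0,"dz":0.385,"rx":0,"ry":0,"rz":0,"gripper":1},{"dx":0.04,"dy":0,"dz":0.385,"rx":0,"ry":0,"rz":0,"gripper":1},{"dx":0.04,"dy":0,"dz":0.385,"rx":0,"ry":0,"rz":0,"gripper":1},{"dx":0.04,"dy":0,"dz":0.385,"rx":0,"ry":0,"rz":0,"gripper":1},{"dx":0.04,"dy":0,"dz":0.385,"rx":0,"ry":0,"rz":0,"gripper":1},{"dx":0.04,"dy":0,"dz":0.385,"rx":0,"ry":0,"rz":0,"gripper":1},{"dx":0.04,"dy":0,"dz":0.385,"rx":0,"ry":0,"rz":0,"gripper":1},{"dx":0.04,"dy":0,"dz":0.385,"rx":0,"ry":0,"rz":0,"gripper":1}]' && python3 - <<'E'
from h import *
s=status.observe();print(s['tool_pos'],s['tool_rot'],s['qpos'],s['time'])
p,d,W=shot('wrist','1')
p,d,W=shot('scene','1')
E
```

```text
time: 1.4
tool_pos: [0.5655, 0.3834, 0.2442]
tool_rot: [-1.571, -0.0, -0.002]
contact_force: [-0.1, -0.1, 0.6]
opening: 0.0917
[0.5655 0.3834 0.2442] [-1.5709 -0.0004 -0.002 ] [ 0.4839  0.6471  1.0164 -0.0002  1.4777  0.486 ] 1.4
```

View pics/wrist1.png

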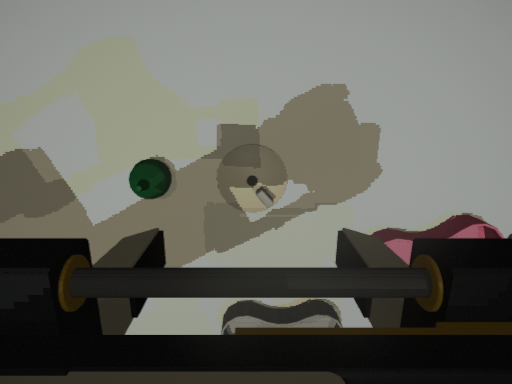

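Mirror: the disc is centred at about (252,179), its peep-hole is at (252,181) and the lug is at (265,197). The ear bulb is at (150,179), and the steel dish is partly visible at the bottom, around (280,320).

```bash
python3 - <<'E'
from h import *
D=np.load('pics/wrist1.npz');W=D['W'];p=D['p'];T=D['T']
off=np.nanmedian(W[60:230,:,2]);print('off',off)
S=W[135:222,205:300].reshape(-1,3);z=S[:,2]-off
q=S[(z>.003)&(z<.013)];print('disc',cv2.minEnclosingCircle((q[:,:2]*1000).astype(np.float32)),(np.percentile(q,1,0)+np.percentile(q,99,0))/2,np.ptp(q,0))
q=S[(z>.024)];print('lug',len(q),np.median(q,0),cv2.minAreaRect((q[:,:2]*1000).astype(np.float32)),q[:,2].max())
print('hole',onplane('wrist',T,(252,181),.011))
S=W[150:210,120:180].reshape(-1,3);q=S[S[:,2]-off>.01];print('bulb',(q.min(0)+q.max(0))/2)
g=cv2.resize(p[130:225,200:305,::-1],None,fx=6,fy=6,interpolation=cv2.INTER_CUBIC);cv2.imwrite('pics/z1.png',g)
E
```

```text
off -4.1814945064971853e-05
disc ((566.4019775390625, 368.1875), 42.45754623413086) [0.5667 0.3687 0.0076] [0.0828 0.0848 0.0099]
lug 185 [0.5813 0.3529 0.0324] ((581.43212890625, 351.7666320800781), (10.235787391662598, 22.545743942260742), 39.483421325683594) 0.03461759075435317
hole [0.5667 0.3676 0.011 ]
bulb [0.4505 0.3738 0.0379]
```

View pics/z1.png

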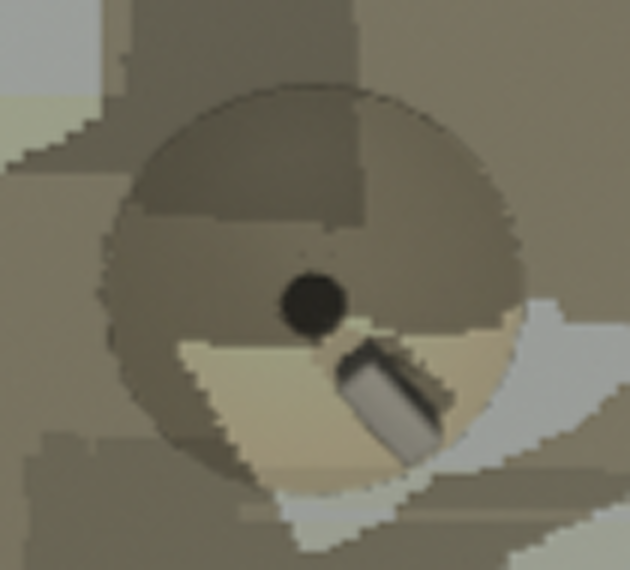

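```bash
python3 -m creep '[{"dx":0.0155,"dy":0.05,"dz":-0.032,"rx":0,"ry":-0.72,"rz":0,"gripper":0.5},{"dx":0.0155,"dy":0.1,"dz":-0.032,"rx":0,"ry":-0.72,"rz":0,"gripper":0.5},{"dx":0.0155,"dy":0.14,"dz":-0.032,"rx":0,"ry":-0.72,"rz":0,"gripper":0.5},{"dx":0.0155,"dy":0.14,"dz":-0.032,"rx":0,"ry":-0.72,"rz":0,"gripper":0.5},{"dx":0.0155,"dy":0.14,"dz":-0.032,"rx":0,"ry":-0.72,"rz":0,"gripper":0.5},{"dx":0.0155,"dy":0.16,"dz":-0.032,"rx":0,"ry":-0.72,"rz":0,"gripper":0.5},{"dx":0.0155,"dy":0.18,"dz":-0.032,"rx":0,"ry":-0.72,"rz":0,"gripper":0.5},{"dx":0.0155,"dy":0.195,"dz":-0.032,"rx":0,"ry":-0.72,"rz":0,"gripper":0.5},{"dx":0.0155,"dy":0.205,"dz":-0.032,"rx":0,"ry":-0.72,"rz":0,"gripper":0.5},{"dx":0.0155,"dy":0.212,"dz":-0.032,"rx":0,"ry":-0.72,"rz":0,"gripper":0.5},{"dx":0.0155,"dy":0.212,"dz":-0.032,"rx":0,"ry":-0.72,"rz":0,"gripper":0.5}]' && python3 - <<'E'
from h import *
p,d,W=shot('wrist','2')
p,d,W=shot('scene','2')
E
```

```text
time: 2.88
tool_pos: [0.5804, 0.353, 0.0315]
tool_rot: [-1.571, 0.0, 0.72]
contact_force: [0.5, -0.3, 0.2]
opening: 0.046
```

View pics/wrist2.png

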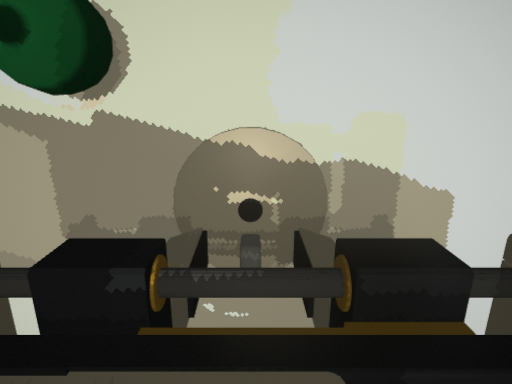

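The lug at (250,250) is centred between the pads, so I'll close on it.

```bash
python3 -m creep '[{"dx":0,"dy":0,"dz":0,"rx":0,"ry":0,"rz":0,"gripper":0},{"dx":0,"dy":0,"dz":0,"rx":0,"ry":0,"rz":0,"gripper":0},{"dx":0,"dy":0,"dz":0,"rx":0,"ry":0,"rz":0,"gripper":0},{"dx":0,"dy":0,"dz":0,"rx":0,"ry":0,"rz":0,"gripper":0},{"dx":0,"dy":0,"dz":0,"rx":0,"ry":0,"rz":0,"gripper":0},{"dx":0,"dy":0,"dz":0,"rx":0,"ry":0,"rz":0,"gripper":0},{"dx":0,"dy":-0.02,"dz":0,"rx":0,"ry":0,"rz":0,"gripper":0},{"dx":0,"dy":-0.04,"dz":0,"rx":0,"ry":0,"rz":0,"gripper":0},{"dx":0,"dy":-0.07,"dz":0,"rx":0,"ry":0,"rz":0,"gripper":0},{"dx":0,"dy":-0.07,"dz":0,"rx":0,"ry":0,"rz":0,"gripper":0}]' 25 && python3 - <<'E'
from h import *
p,d,W=shot('wrist','3')
s=status.observe();t=s['tool_pos'];Rm=R.from_euler('xyz',s['tool_rot']).as_matrix()
off=0
S=W[125:235,170:330].reshape(-1,3)
print(t,s['tool_rot'],s['opening'])
# disc bottom plane tilt
q=S[(S[:,2]>.03)&(S[:,2]<.095)];print(len(q),np.nanmin(q,0),np.nanmax(q,0))
g=R.from_euler('z',s['tool_rot'][2])
hole=np.array(t[:2]) - 0.022*np.array([np.cos(s['tool_rot'][2]-np.pi/2),np.sin(s['tool_rot'][2]-np.pi/2)])
print('pred centre if lug centre at tcp',hole)
D=np.array([.4435,.1555])-hole; a=s['tool_rot'][2]; print('shift world',D,'tool dx,dz',Rm.T@np.r_[D,0])
E
```

```text
time: 4.22
tool_pos: [0.5825, 0.354, 0.1063]
tool_rot: [-1.573, -0.008, 0.72]
contact_force: [-0.2, -0.3, -0.7]
opening: 0.01
[0.5814 0.3534 0.1041] [-1.572  -0.0039  0.72  ] 0.009847520069890191
13810 [0.5265 0.3312 0.0741] [0.6089 0.4114 0.095 ]
pred centre if lug centre at tcp [0.5669 0.37  ]
shift world [-0.1234 -0.2145] tool dx,dz [-0.2342 -0.0008 -0.0799]
```

View pics/wrist3.png

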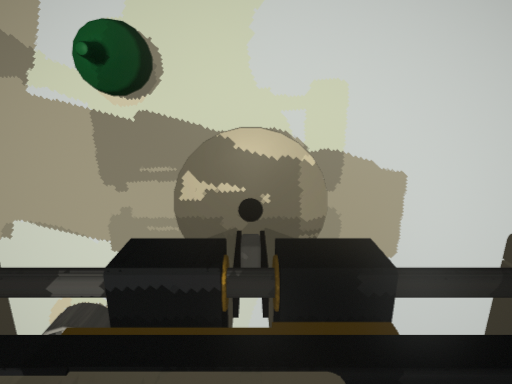

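```bash
python3 - <<'E'
from h import *
c,T=pose('scene'); d=np.load('pics/scene0d.npy'); W=cloud(c,T,d); p=cv2.imread('pics/scene0.png')
for nm,(a,b,e,f) in dict(green=(322,132,360,172),pink1=(355,250,412,328)).items():
    w=W[b:f,a:e].reshape(-1,3); q=w[w[:,2]>.012]; print(nm,q.min(0),q.max(0))
    print(cv2.minAreaRect((q[q[:,2]>.022][:,:2]*1000).astype(np.float32)))
E
```

```text
green [0.2118 0.1659 0.012 ] [0.376  0.2499 0.0339]
((296.388427734375, 204.80645751953125), (159.95046997070312, 77.44737243652344), 5.953869342803955)
pink1 [0.7111 0.2312 0.012 ] [0.8699 0.3202 0.0348]
((792.2978515625, 272.1456298828125), (159.6110076904297, 78.70820617675781), 11.233720779418945)
```

```bash
python3 -m creep '[{"dx":-0.2335,"dy":0,"dz":-0.0795,"rx":0,"ry":0,"rz":0,"gripper":0},{"dx":-0.2335,"dy":0,"dz":-0.0795,"rx":0,"ry":0,"rz":0,"gripper":0},{"dx":-0.2335,"dy":0,"dz":-0.0795,"rx":0,"ry":0,"rz":0,"gripper":0},{"dx":-0.2335,"dy":0,"dz":-0.0795,"rx":0,"ry":0,"rz":0,"gripper":0},{"dx":-0.2335,"dy":0,"dz":-0.0795,"rx":0,"ry":0,"rz":0,"gripper":0},{"dx":-0.2335,"dy":0,"dz":-0.0795,"rx":0,"ry":0,"rz":0,"gripper":0},{"dx":-0.2335,"dy":0.02,"dz":-0.0795,"rx":0,"ry":0,"rz":0,"gripper":0},{"dx":-0.2335,"dy":0.035,"dz":-0.0795,"rx":0,"ry":0,"rz":0,"gripper":0},{"dx":-0.2335,"dy":0.048,"dz":-0.0795,"rx":0,"ry":0,"rz":0,"gripper":0},{"dx":-0.2335,"dy":0.058,"dz":-0.0795,"rx":0,"ry":0,"rz":0,"gripper":0},{"dx":-0.2335,"dy":0.064,"dz":-0.0795,"rx":0,"ry":0,"rz":0,"gripper":0},{"dx":-0.2335,"dy":0.0675,"dz":-0.0795,"rx":0,"ry":0,"rz":0,"gripper":0},{"dx":-0.2335,"dy":0.0695,"dz":-0.0795,"rx":0,"ry":0,"rz":0,"gripper":0},{"dx":-0.2335,"dy":0.0695,"dz":-0.0795,"rx":0,"ry":0,"rz":0,"gripper":0},{"dx":-0.2335,"dy":0.0695,"dz":-0.0795,"rx":0,"ry":0,"rz":0,"gripper":0}]' 25 
```

```text
time: 6.15
tool_pos: [0.4576, 0.1393, 0.0325]
tool_rot: [-1.571, -0.001, 0.72]
contact_force: [-0.2, -0.1, -2.1]
opening: 0.01
```

```bash
python3 -m creep '[{"dx":0,"dy":0,"dz":0,"rx":0,"ry":0,"rz":0,"gripper":0.4},{"dx":0,"dy":0,"dz":0,"rx":0,"ry":0,"rz":0,"gripper":0.4},{"dx":0,"dy":0,"dz":0,"rx":0,"ry":0,"rz":0,"gripper":0.4},{"dx":0,"dy":-0.02,"dz":0,"rx":0,"ry":0,"rz":0,"gripper":0.4},{"dx":0,"dy":-0.05,"dz":0,"rx":0,"ry":0,"rz":0,"gripper":0.4},{"dx":0,"dy":-0.1,"dz":0,"rx":0,"ry":0,"rz":0,"gripper":0.4},{"dx":0,"dy":-0.15,"dz":0,"rx":0,"ry":0.1,"rz":0,"gripper":0.4},{"dx":0,"dy":-0.2,"dz":0,"rx":0,"ry":0.3,"rz":0,"gripper":0.4},{"dx":0,"dy":-0.2,"dz":0,"rx":0,"ry":0.5,"rz":0,"gripper":0.4},{"dx":0,"dy":-0.2,"dz":0,"rx":0,"ry":0.72,"rz":0,"gripper":0.4},{"dx":0,"dy":-0.2,"dz":0,"rx":0,"ry":0.72,"rz":0,"gripper":0.4},{"dx":0,"dy":-0.2,"dz":0,"rx":0,"ry":0.72,"rz":0,"gripper":0.4}]' && python3 - <<'E'
from h import *
s=status.observe();print(s['tool_pos'],s['tool_rot'])
shot('wrist','4');shot('scene','4')
E
```

```text
time: 7.65
tool_pos: [0.4573, 0.1393, 0.2323]
tool_rot: [-1.571, -0.0, 0.001]
contact_force: [0.7, 0.6, -0.3]
opening: 0.0369
[0.4573 0.1393 0.2323] [-1.5708 -0.0001  0.0006]
```

View pics/wrist4.png

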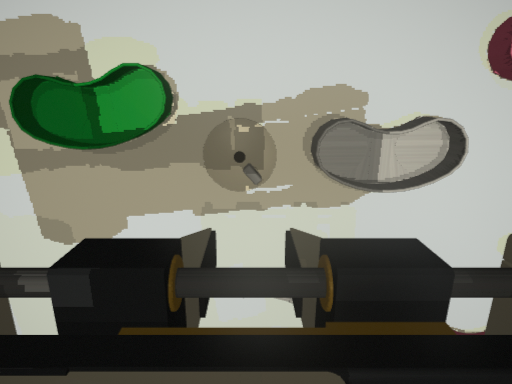

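View pics/scene4.png

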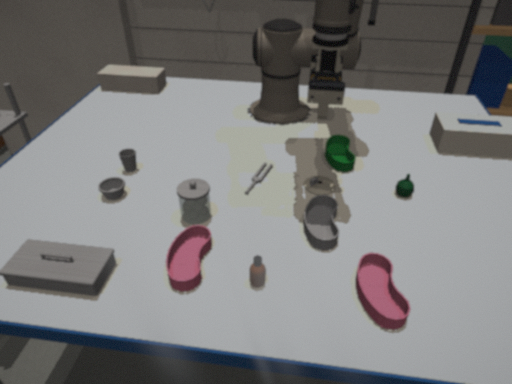

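The steel dish spans (312..467,117..190). The mirror lies at (240,155), between it and the green look-alike. I'll measure the dish pose and the mirror's clearance from this wrist view.

```bash
python3 - <<'E'
from h import *
D=np.load('pics/wrist4.npz');W=D['W'];T=D['T']
S=W[108:198,304:476].reshape(-1,3);q=S[(S[:,2]>.02)&(S[:,2]<.05)]
r=cv2.minAreaRect((q[:,:2]*1000).astype(np.float32));print('dish',r,len(q))
S=W[112:195,198:282].reshape(-1,3);q=S[(S[:,2]>.003)&(S[:,2]<.013)]
print('mirror',cv2.minEnclosingCircle((q[:,:2]*1000).astype(np.float32)),'hole',onplane('wrist',T,(239.5,157),.011))
# fork in scene
E
```

```text
dish ((605.642333984375, 158.3748779296875), (160.0605926513672, 79.06747436523438), 0.9082879424095154) 1992
mirror ((444.01910400390625, 154.60934448242188), 42.3238639831543) hole [0.4442 0.1542 0.011 ]
```

```bash
python3 -m creep '[{"dx":-0.01,"dy":0,"dz":-0.12,"rx":0,"ry":0,"rz":0,"gripper":0.55},{"dx":-0.01,"dy":0,"dz":-0.12,"rx":0,"ry":0,"rz":0,"gripper":0.55},{"dx":-0.01,"dy":0,"dz":-0.12,"rx":0,"ry":0,"rz":0,"gripper":0.55},{"dx":-0.01,"dy":0,"dz":-0.12,"rx":0,"ry":0,"rz":0,"gripper":0.55}]' && python3 - <<'E'
from h import *
s=status.observe();print(s['tool_pos'],s['tool_rot'])
p,d,W=shot('wrist','5')
S=W[60:232].reshape(-1,3);S=S[(S[:,1]>-.08)&(S[:,1]<.04)&(S[:,0]>.34)&(S[:,0]<.54)]
q=S[(S[:,2]>.0045)&(S[:,2]<.015)];q2=(q[:,:2]*1000).astype(np.float32)
print(cv2.minAreaRect(q2),len(q),q.min(0),q.max(0))
E
```

```text
time: 8.25
tool_pos: [0.4474, 0.0193, 0.2323]
tool_rot: [-1.57, -0.0, -0.001]
contact_force: [-0.4, -1.0, 0.3]
opening: 0.0505
[0.4474 0.0193 0.2323] [-1.5704 -0.0002 -0.0005]
((440.501708984375, -13.696216583251953), (26.587646484375, 149.40792846679688), 73.91983795166016) 1485 [ 0.3656 -0.0376  0.0045] [0.5133 0.019  0.0124]
```

View pics/wrist5.png

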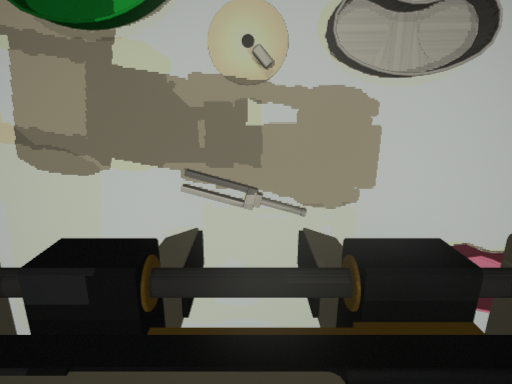

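The fork has its tines at (185,180) on the left and the handle end at (305,212). Its middle measures (0.4405,-0.0137), its angle is -16 degrees and the rectangle is 149 x 27 mm, which fits.

```bash
python3 -m creep '[{"dx":-0.007,"dy":0.05,"dz":-0.033,"rx":0,"ry":-1.29,"rz":0,"gripper":0.6},{"dx":-0.007,"dy":0.1,"dz":-0.033,"rx":0,"ry":-1.29,"rz":0,"gripper":0.6},{"dx":-0.007,"dy":0.13,"dz":-0.033,"rx":0,"ry":-1.29,"rz":0,"gripper":0.6},{"dx":-0.007,"dy":0.13,"dz":-0.033,"rx":0,"ry":-1.29,"rz":0,"gripper":0.6},{"dx":-0.007,"dy":0.13,"dz":-0.033,"rx":0,"ry":-1.29,"rz":0,"gripper":0.6},{"dx":-0.007,"dy":0.13,"dz":-0.033,"rx":0,"ry":-1.29,"rz":0,"gripper":0.6},{"dx":-0.007,"dy":0.13,"dz":-0.033,"rx":0,"ry":-1.29,"rz":0,"gripper":0.6},{"dx":-0.007,"dy":0.15,"dz":-0.033,"rx":0,"ry":-1.29,"rz":0,"gripper":0.6},{"dx":-0.007,"dy":0.17,"dz":-0.033,"rx":0,"ry":-1.29,"rz":0,"gripper":0.6},{"dx":-0.007,"dy":0.185,"dz":-0.033,"rx":0,"ry":-1.29,"rz":0,"gripper":0.6},{"dx":-0.007,"dy":0.197,"dz":-0.033,"rx":0,"ry":-1.29,"rz":0,"gripper":0.6},{"dx":-0.007,"dy":0.206,"dz":-0.033,"rx":0,"ry":-1.29,"rz":0,"gripper":0.6},{"dx":-0.007,"dy":0.212,"dz":-0.033,"rx":0,"ry":-1.29,"rz":0,"gripper":0.6},{"dx":-0.007,"dy":0.212,"dz":-0.033,"rx":0,"ry":-1.29,"rz":0,"gripper":0.6}]' && python3 - <<'E'
from h import *
shot('wrist','6')
E
```

```text
time: 10.05
tool_pos: [0.4403, -0.0136, 0.02]
tool_rot: [-1.57, -0.0, 1.29]
contact_force: [-1.2, -0.5, 0.7]
opening: 0.055
```

View pics/wrist6.png

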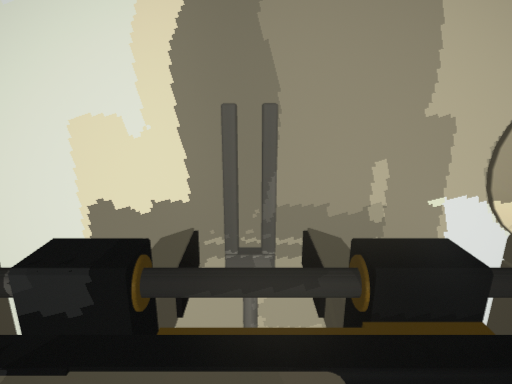

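```bash
python3 -m creep '[{"dx":0,"dy":0,"dz":0,"rx":0,"ry":0,"rz":0,"gripper":0},{"dx":0,"dy":0,"dz":0,"rx":0,"ry":0,"rz":0,"gripper":0},{"dx":0,"dy":0,"dz":0,"rx":0,"ry":0,"rz":0,"gripper":0},{"dx":0,"dy":0,"dz":0,"rx":0,"ry":0,"rz":0,"gripper":0},{"dx":0,"dy":0,"dz":0,"rx":0,"ry":0,"rz":0,"gripper":0},{"dx":0,"dy":0,"dz":0,"rx":0,"ry":0,"rz":0,"gripper":0},{"dx":0,"dy":-0.02,"dz":0,"rx":0,"ry":0,"rz":0,"gripper":0},{"dx":0,"dy":-0.05,"dz":0,"rx":0,"ry":0,"rz":0,"gripper":0},{"dx":0,"dy":-0.1,"dz":0,"rx":0,"ry":0,"rz":0,"gripper":0},{"dx":0,"dy":-0.1,"dz":0,"rx":0,"ry":0,"rz":0,"gripper":0},{"dx":0,"dy":-0.1,"dz":0,"rx":0,"ry":0,"rz":0,"gripper":0}]' 40 && python3 - <<'E'
from h import *
s=status.observe();shot('wrist','7')
Rm=R.from_euler('xyz',s['tool_rot']).as_matrix()
print(s['tool_pos'],s['tool_rot'],Rm.T@(np.array([.604,.251,s['tool_pos'][2]])-s['tool_pos']))
E
```

```text
time: 11.48
tool_pos: [0.4398, -0.0136, 0.1196]
tool_rot: [-1.57, 0.0, 1.29]
contact_force: [0.3, 0.2, -1.4]
opening: 0.0253
[ 0.4398 -0.0136  0.1196] [-1.5698  0.      1.29  ] [ 0.2997 -0.0001 -0.0845]
```

View pics/wrist7.png

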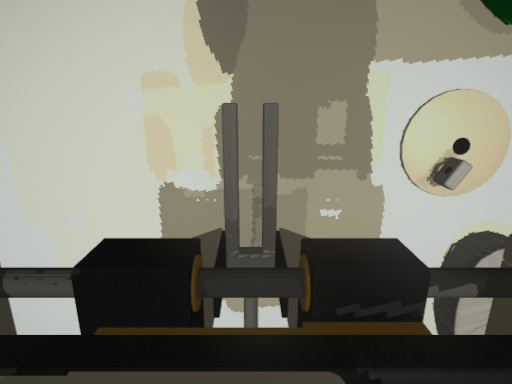

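```bash
python3 -m creep '[{"dx":0.2995,"dy":0,"dz":-0.0845,"rx":0,"ry":-0.3,"rz":0,"gripper":0},{"dx":0.2995,"dy":0,"dz":-0.0845,"rx":0,"ry":-0.3,"rz":0,"gripper":0},{"dx":0.2995,"dy":0,"dz":-0.0845,"rx":0,"ry":-0.3,"rz":0,"gripper":0},{"dx":0.2995,"dy":0,"dz":-0.0845,"rx":0,"ry":-0.3,"rz":0,"gripper":0},{"dx":0.2995,"dy":0,"dz":-0.0845,"rx":0,"ry":-0.3,"rz":0,"gripper":0},{"dx":0.2995,"dy":0,"dz":-0.0845,"rx":0,"ry":-0.3,"rz":0,"gripper":0},{"dx":0.2995,"dy":0,"dz":-0.0845,"rx":0,"ry":-0.3,"rz":0,"gripper":0},{"dx":0.2995,"dy":0.03,"dz":-0.0845,"rx":0,"ry":-0.3,"rz":0,"gripper":0},{"dx":0.2995,"dy":0.055,"dz":-0.0845,"rx":0,"ry":-0.3,"rz":0,"gripper":0},{"dx":0.2995,"dy":0.075,"dz":-0.0845,"rx":0,"ry":-0.3,"rz":0,"gripper":0},{"dx":0.2995,"dy":0.087,"dz":-0.0845,"rx":0,"ry":-0.3,"rz":0,"gripper":0},{"dx":0.2995,"dy":0.094,"dz":-0.0845,"rx":0,"ry":-0.3,"rz":0,"gripper":0},{"dx":0.2995,"dy":0.097,"dz":-0.0845,"rx":0,"ry":-0.3,"rz":0,"gripper":0},{"dx":0.2995,"dy":0.0985,"dz":-0.0845,"rx":0,"ry":-0.3,"rz":0,"gripper":0},{"dx":0.2995,"dy":0.0985,"dz":-0.0845,"rx":0,"ry":-0.3,"rz":0,"gripper":0},{"dx":0.2995,"dy":0.0985,"dz":-0.0845,"rx":0,"ry":-0.3,"rz":0,"gripper":0}]'
```

```text
time: 13.52
tool_pos: [0.6048, 0.2508, 0.0222]
tool_rot: [-1.572, -0.0, 1.59]
contact_force: [-0.6, -0.0, -2.4]
opening: 0.0252
```

```bash
python3 -m creep '[{"dx":0,"dy":0.001,"dz":0,"rx":0,"ry":0,"rz":0,"gripper":0.42},{"dx":0,"dy":0.001,"dz":0,"rx":0,"ry":0,"rz":0,"gripper":0.42},{"dx":0,"dy":0.001,"dz":0,"rx":0,"ry":0,"rz":0,"gripper":0.42},{"dx":0,"dy":-0.02,"dz":0,"rx":0,"ry":0,"rz":0,"gripper":0.42},{"dx":0,"dy":-0.05,"dz":0,"rx":0,"ry":0,"rz":0,"gripper":0.42},{"dx":0,"dy":-0.1,"dz":0,"rx":0,"ry":0,"rz":0,"gripper":0.42},{"dx":0,"dy":-0.16,"dz":0,"rx":0,"ry":0.1,"rz":0,"gripper":1},{"dx":0,"dy":-0.2,"dz":0,"rx":0,"ry":0.3,"rz":0,"gripper":1},{"dx":0,"dy":-0.2,"dz":0,"rx":0,"ry":0.5,"rz":0,"gripper":1},{"dx":0,"dy":-0.2,"dz":0,"rx":0,"ry":0.7,"rz":0,"gripper":1},{"dx":0,"dy":-0.2,"dz":0,"rx":0,"ry":0.9,"rz":0,"gripper":1},{"dx":0,"dy":-0.2,"dz":0,"rx":0,"ry":1.1,"rz":0,"gripper":1},{"dx":0,"dy":-0.2,"dz":0,"rx":0,"ry":1.3,"rz":0,"gripper":1},{"dx":0,"dy":-0.2,"dz":0,"rx":0,"ry":1.5,"rz":0,"gripper":1},{"dx":0,"dy":-0.2,"dz":0,"rx":0,"ry":1.59,"rz":0,"gripper":1},{"dx":0,"dy":-0.2,"dz":0,"rx":0,"ry":1.59,"rz":0,"gripper":1}]' && python3 - <<'E'
from h import *
s=status.observe();print(s['tool_pos'],s['tool_rot'])
p,d,W=shot('wrist','8')
S=W[60:250].reshape(-1,3);S=S[(S[:,1]>.22)&(S[:,1]<.29)&(S[:,0]>.5)&(S[:,0]<.7)]
q=S[(S[:,2]>.0045)&(S[:,2]<.015)];q2=(q[:,:2]*1000).astype(np.float32)
print(cv2.minAreaRect(q2),len(q),q.min(0),q.max(0))
E
```

```text
time: 15.52
tool_pos: [0.6046, 0.2506, 0.2218]
tool_rot: [-1.571, -0.0, 0.002]
contact_force: [0.0, 0.4, -0.4]
opening: 0.0917
[0.6046 0.2506 0.2218] [-1.5708 -0.0001  0.0016]
((604.8795166015625, 251.40869140625), (149.6436767578125, 26.353317260742188), 1.267335057258606) 1632 [0.5299 0.2372 0.0045] [0.6798 0.2645 0.0121]
```

View pics/wrist8.png

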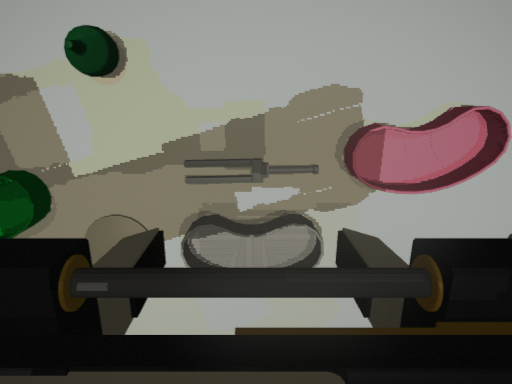

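The fork (185..318,160..182) lies beside the steel dish, flat at (0.605,0.251), angle 1.3 degrees. Next is the gallipot.

```bash
python3 -m creep '[{"dx":-0.1,"dy":0,"dz":-0.59,"rx":0,"ry":0,"rz":0,"gripper":1},{"dx":-0.1,"dy":0,"dz":-0.59,"rx":0,"ry":0,"rz":0,"gripper":1},{"dx":-0.1,"dy":0,"dz":-0.59,"rx":0,"ry":0,"rz":0,"gripper":1},{"dx":-0.1,"dy":0,"dz":-0.59,"rx":0,"ry":0,"rz":0,"gripper":1},{"dx":-0.1,"dy":0,"dz":-0.59,"rx":0,"ry":0,"rz":0,"gripper":1},{"dx":-0.1,"dy":0,"dz":-0.59,"rx":0,"ry":0,"rz":0,"gripper":1},{"dx":-0.1,"dy":0,"dz":-0.59,"rx":0,"ry":0,"rz":0,"gripper":1},{"dx":-0.1,"dy":0,"dz":-0.59,"rx":0,"ry":0,"rz":0,"gripper":1},{"dx":-0.1,"dy":0,"dz":-0.59,"rx":0,"ry":0,"rz":0,"gripper":1},{"dx":-0.1,"dy":0,"dz":-0.59,"rx":0,"ry":0,"rz":0,"gripper":1},{"dx":-0.1,"dy":0,"dz":-0.59,"rx":0,"ry":0,"rz":0,"gripper":1},{"dx":-0.1,"dy":0,"dz":-0.59,"rx":0,"ry":0,"rz":0,"gripper":1},{"dx":-0.1,"dy":0,"dz":-0.59,"rx":0,"ry":0,"rz":0,"gripper":1}]' && python3 - <<'E'
from h import *
s=status.observe();print(s['tool_pos'],s['tool_rot'],s['qpos'])
p,d,W=shot('wrist','9')
S=W[20:250].reshape(-1,3)
for nm,(cx,cy),lo,hi in (('gal',(.564,-.372),.029,.045),('beak',(.446,-.377),.05,.065)):
    q=S[(np.hypot(S[:,0]-cx,S[:,1]-cy)<.05)&(S[:,2]>lo)&(S[:,2]<hi)]
    print(nm,len(q),cv2.minEnclosingCircle((q[:,:2]*1000).astype(np.float32)),q[:,2].max())
E
```

```text
time: 17.2
tool_pos: [0.505, -0.338, 0.222]
tool_rot: [-1.571, -0.0, 0.003]
contact_force: [0.3, -0.7, 0.1]
opening: 0.092
[ 0.505 -0.338  0.222] [-1.5706 -0.0003  0.0026] [-0.7161  0.5109  1.3167  0.0003  1.3138 -0.7187]
gal 752 ((562.2486572265625, -372.5144348144531), 33.15727233886719) 0.03656064243041379
beak 419 ((444.55133056640625, -377.18719482421875), 22.95077133178711) 0.05761902371265576
```

View pics/wrist9.png

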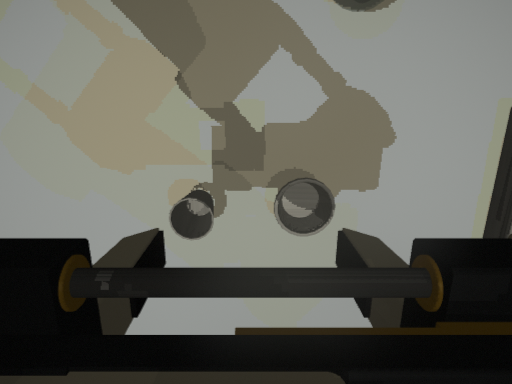

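The gallipot is the wide cup at (304,207), rim radius 33.2 mm. The beaker is the narrow cup at (192,212), radius 23.0 mm.

```bash
python3 -m creep '[{"dx":0.0572,"dy":0.03,"dz":-0.0345,"rx":0,"ry":0,"rz":0,"gripper":1},{"dx":0.0572,"dy":0.06,"dz":-0.0345,"rx":0,"ry":0,"rz":0,"gripper":1},{"dx":0.0572,"dy":0.1,"dz":-0.0345,"rx":0,"ry":0,"rz":0,"gripper":1},{"dx":0.0572,"dy":0.12,"dz":-0.0345,"rx":0,"ry":0,"rz":0,"gripper":1},{"dx":0.0572,"dy":0.14,"dz":-0.0345,"rx":0,"ry":0,"rz":0,"gripper":1},{"dx":0.0572,"dy":0.16,"dz":-0.0345,"rx":0,"ry":0,"rz":0,"gripper":1},{"dx":0.0572,"dy":0.175,"dz":-0.0345,"rx":0,"ry":0,"rz":0,"gripper":1},{"dx":0.0572,"dy":0.185,"dz":-0.0345,"rx":0,"ry":0,"rz":0,"gripper":1},{"dx":0.0572,"dy":0.193,"dz":-0.0345,"rx":0,"ry":0,"rz":0,"gripper":1},{"dx":0.0572,"dy":0.193,"dz":-0.0345,"rx":0,"ry":0,"rz":0,"gripper":1}]' && python3 - <<'E'
from h import *
shot('wrist','10');shot('scene','10')
E
```

```text
time: 18.5
tool_pos: [0.5617, -0.3737, 0.0284]
tool_rot: [-1.57, 0.0, 0.0]
contact_force: [-0.3, 0.3, -0.5]
opening: 0.0918
```

View pics/wrist10.png

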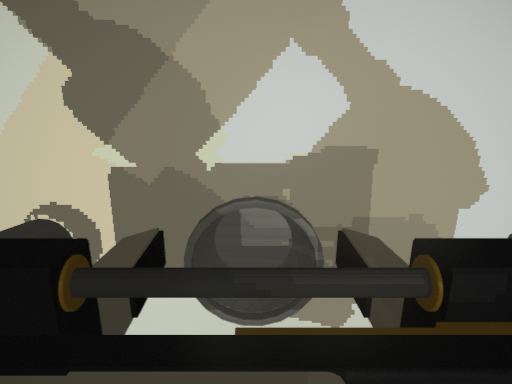

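```bash
python3 -m creep '[{"dx":0,"dy":0,"dz":0,"rx":0,"ry":0,"rz":0,"gripper":0},{"dx":0,"dy":0,"dz":0,"rx":0,"ry":0,"rz":0,"gripper":0},{"dx":0,"dy":0,"dz":0,"rx":0,"ry":0,"rz":0,"gripper":0},{"dx":0,"dy":0,"dz":0,"rx":0,"ry":0,"rz":0,"gripper":0},{"dx":0,"dy":0,"dz":0,"rx":0,"ry":0,"rz":0,"gripper":0},{"dx":0,"dy":0,"dz":0,"rx":0,"ry":0,"rz":0,"gripper":0},{"dx":0,"dy":-0.02,"dz":0,"rx":0,"ry":0,"rz":0,"gripper":0},{"dx":0,"dy":-0.05,"dz":0,"rx":0,"ry":0,"rz":0,"gripper":0},{"dx":0,"dy":-0.1,"dz":0,"rx":0,"ry":0,"rz":0,"gripper":0},{"dx":0,"dy":-0.15,"dz":0,"rx":0,"ry":0,"rz":0,"gripper":0},{"dx":0,"dy":-0.15,"dz":0,"rx":0,"ry":0,"rz":0,"gripper":0},{"dx":0,"dy":-0.15,"dz":0,"rx":0,"ry":0,"rz":0,"gripper":0}]' 15 && python3 - <<'E'
from h import *
s=status.observe();shot('wrist','11')
Rm=R.from_euler('xyz',s['tool_rot']).as_matrix()
print(s['tool_pos'],s['tool_rot'])
D=np.load('pics/scene4.npz');q=D['W'][172:230,172:216].reshape(-1,3);q=q[(q[:,2]>.073)&(q[:,2]<.086)];print(cv2.minEnclosingCircle((q[:,:2]*1000).astype(np.float32)))
E
```

```text
time: 20.1
tool_pos: [0.5615, -0.3736, 0.1791]
tool_rot: [-1.571, 0.0, -0.0]
contact_force: [0.1, -0.3, -1.4]
opening: 0.0659
[ 0.5615 -0.3736  0.1791] [-1.5707  0.     -0.    ]
((614.4259033203125, -141.46661376953125), 39.76595687866211)
```

View pics/wrist11.png

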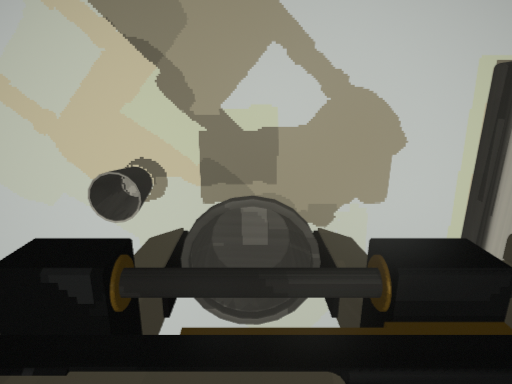

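```bash
python3 -m creep '[{"dx":0.047,"dy":0,"dz":0.3826,"rx":0,"ry":0,"rz":0,"gripper":0},{"dx":0.047,"dy":0,"dz":0.3826,"rx":0,"ry":0,"rz":0,"gripper":0},{"dx":0.047,"dy":0,"dz":0.3826,"rx":0,"ry":0,"rz":0,"gripper":0},{"dx":0.047,"dy":0,"dz":0.3826,"rx":0,"ry":0,"rz":0,"gripper":0},{"dx":0.047,"dy":0,"dz":0.3826,"rx":0,"ry":0,"rz":0,"gripper":0},{"dx":0.047,"dy":0,"dz":0.3826,"rx":0,"ry":0,"rz":0,"gripper":0},{"dx":0.047,"dy":0,"dz":0.3826,"rx":0,"ry":0,"rz":0,"gripper":0},{"dx":0.047,"dy":0,"dz":0.3826,"rx":0,"ry":0,"rz":0,"gripper":0},{"dx":0.047,"dy":0,"dz":0.3826,"rx":0,"ry":0,"rz":0,"gripper":0},{"dx":0.047,"dy":0.04,"dz":0.3826,"rx":0,"ry":0,"rz":0,"gripper":0},{"dx":0.047,"dy":0.075,"dz":0.3826,"rx":0,"ry":0,"rz":0,"gripper":0},{"dx":0.047,"dy":0.105,"dz":0.3826,"rx":0,"ry":0,"rz":0,"gripper":0},{"dx":0.047,"dy":0.125,"dz":0.3826,"rx":0,"ry":0,"rz":0,"gripper":0},{"dx":0.047,"dy":0.137,"dz":0.3826,"rx":0,"ry":0,"rz":0,"gripper":0},{"dx":0.047,"dy":0.144,"dz":0.3826,"rx":0,"ry":0,"rz":0,"gripper":0},{"dx":0.047,"dy":0.1475,"dz":0.3826,"rx":0,"ry":0,"rz":0,"gripper":0},{"dx":0.047,"dy":0.1495,"dz":0.3826,"rx":0,"ry":0,"rz":0,"gripper":0},{"dx":0.047,"dy":0.1495,"dz":0.3826,"rx":0,"ry":0,"rz":0,"gripper":0},{"dx":0.047,"dy":0.1495,"dz":0.3826,"rx":0,"ry":0,"rz":0,"gripper":0}]'
```

```text
time: 22.52
tool_pos: [0.609, 0.0088, 0.0297]
tool_rot: [-1.571, -0.001, 0.0]
contact_force: [-0.3, -0.7, -0.8]
opening: 0.0659
```

```bash
python3 -m creep '[{"dx":0,"dy":0,"dz":0,"rx":0,"ry":0,"rz":0,"gripper":0.98},{"dx":0,"dy":0,"dz":0,"rx":0,"ry":0,"rz":0,"gripper":0.98},{"dx":0,"dy":0,"dz":0,"rx":0,"ry":0,"rz":0,"gripper":0.98},{"dx":0,"dy":-0.02,"dz":0,"rx":0,"ry":0,"rz":0,"gripper":0.98},{"dx":0,"dy":-0.05,"dz":0,"rx":0,"ry":0,"rz":0,"gripper":0.98},{"dx":0,"dy":-0.1,"dz":0.01,"rx":0,"ry":0,"rz":0,"gripper":0.98},{"dx":0,"dy":-0.16,"dz":0.03,"rx":0,"ry":0,"rz":0,"gripper":0.98},{"dx":0,"dy":-0.19,"dz":0.05,"rx":0,"ry":0,"rz":0,"gripper":0.98},{"dx":0,"dy":-0.19,"dz":0.05,"rx":0,"ry":0,"rz":0,"gripper":0.98},{"dx":0,"dy":-0.19,"dz":0.05,"rx":0,"ry":0,"rz":0,"gripper":0.98}]' && python3 - <<'E'
from h import *
s=status.observe();print(s['tool_pos'],s['tool_rot'])
p,d,W=shot('wrist','12');shot('scene','12')
S=W[20:250].reshape(-1,3)
q=S[(np.hypot(S[:,0]-.609,S[:,1]-.009)<.06)&(S[:,2]>.028)&(S[:,2]<.045)]
print(len(q),cv2.minEnclosingCircle((q[:,:2]*1000).astype(np.float32)),q[:,2].max())
E
```

```text
time: 23.78
tool_pos: [0.6082, 0.0584, 0.218]
tool_rot: [-1.571, 0.002, 0.0]
contact_force: [-0.9, 0.8, -0.1]
opening: 0.0901
[0.6082 0.0584 0.218 ] [-1.5711  0.0019  0.0001]
776 ((608.3615112304688, 10.212581634521484), 32.92402648925781) 0.036304161205186425
```

View pics/wrist12.png

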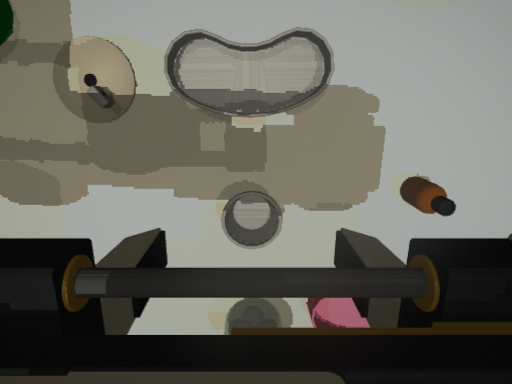

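Gallipot: it stands at (251,219), measured (0.608,0.010), about 148 mm from the dish and 151 mm from the jar. Now the beaker.

```bash
python3 -m creep '[{"dx":-0.1637,"dy":0,"dz":-0.4356,"rx":0,"ry":0,"rz":0,"gripper":0.9},{"dx":-0.1637,"dy":0,"dz":-0.4356,"rx":0,"ry":0,"rz":0,"gripper":0.9},{"dx":-0.1637,"dy":0,"dz":-0.4356,"rx":0,"ry":0,"rz":0,"gripper":0.9},{"dx":-0.1637,"dy":0,"dz":-0.4356,"rx":0,"ry":0,"rz":0,"gripper":0.9},{"dx":-0.1637,"dy":0,"dz":-0.4356,"rx":0,"ry":0,"rz":0,"gripper":0.9},{"dx":-0.1637,"dy":0,"dz":-0.4356,"rx":0,"ry":0,"rz":0,"gripper":0.9},{"dx":-0.1637,"dy":0,"dz":-0.4356,"rx":0,"ry":0,"rz":0,"gripper":0.9},{"dx":-0.1637,"dy":0,"dz":-0.4356,"rx":0,"ry":0,"rz":0,"gripper":0.9},{"dx":-0.1637,"dy":0,"dz":-0.4356,"rx":0,"ry":0,"rz":0,"gripper":0.9},{"dx":-0.1637,"dy":0.04,"dz":-0.4356,"rx":0,"ry":0,"rz":0,"gripper":0.9},{"dx":-0.1637,"dy":0.08,"dz":-0.4356,"rx":0,"ry":0,"rz":0,"gripper":0.9},{"dx":-0.1637,"dy":0.11,"dz":-0.4356,"rx":0,"ry":0,"rz":0,"gripper":0.9},{"dx":-0.1637,"dy":0.135,"dz":-0.4356,"rx":0,"ry":0,"rz":0,"gripper":0.9},{"dx":-0.1637,"dy":0.15,"dz":-0.4356,"rx":0,"ry":0,"rz":0,"gripper":0.9},{"dx":-0.1637,"dy":0.159,"dz":-0.4356,"rx":0,"ry":0,"rz":0,"gripper":0.9},{"dx":-0.1637,"dy":0.165,"dz":-0.4356,"rx":0,"ry":0,"rz":0,"gripper":0.9},{"dx":-0.1637,"dy":0.165,"dz":-0.4356,"rx":0,"ry":0,"rz":0,"gripper":0.9},{"dx":-0.1637,"dy":0.165,"dz":-0.4356,"rx":0,"ry":0,"rz":0,"gripper":0.9}]' && python3 - <<'E'
from h import *
shot('wrist','13')
s=status.observe();print(s['tool_pos'])
E
```

```text
time: 26.12
tool_pos: [0.4454, -0.3772, 0.0549]
tool_rot: [-1.572, -0.001, -0.0]
contact_force: [-0.7, -0.1, 0.6]
opening: 0.0827
[ 0.4453 -0.3772  0.0549]
```

View pics/wrist13.png

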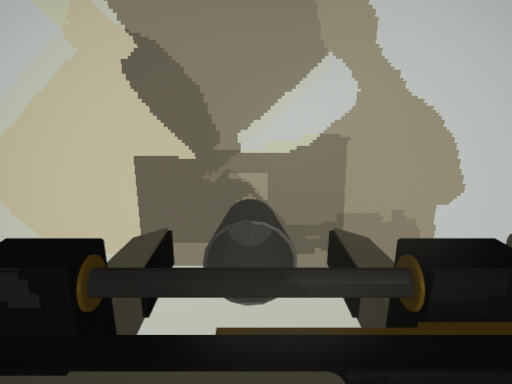

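```bash
python3 -m creep '[{"dx":0,"dy":0.0015,"dz":0,"rx":0,"ry":0,"rz":0,"gripper":0.9},{"dx":0,"dy":0.0015,"dz":0,"rx":0,"ry":0,"rz":0,"gripper":0},{"dx":0,"dy":0.0015,"dz":0,"rx":0,"ry":0,"rz":0,"gripper":0},{"dx":0,"dy":0.0015,"dz":0,"rx":0,"ry":0,"rz":0,"gripper":0},{"dx":0,"dy":0.0015,"dz":0,"rx":0,"ry":0,"rz":0,"gripper":0},{"dx":0,"dy":0.0015,"dz":0,"rx":0,"ry":0,"rz":0,"gripper":0},{"dx":0,"dy":0.0015,"dz":0,"rx":0,"ry":0,"rz":0,"gripper":0},{"dx":0,"dy":0.0015,"dz":0,"rx":0,"ry":0,"rz":0,"gripper":0},{"dx":0,"dy":-0.02,"dz":0,"rx":0,"ry":0,"rz":0,"gripper":0},{"dx":0,"dy":-0.05,"dz":0,"rx":0,"ry":0,"rz":0,"gripper":0},{"dx":0,"dy":-0.1,"dz":0,"rx":0,"ry":0,"rz":0,"gripper":0},{"dx":0,"dy":-0.15,"dz":0,"rx":0,"ry":0,"rz":0,"gripper":0},{"dx":0,"dy":-0.15,"dz":0,"rx":0,"ry":0,"rz":0,"gripper":0},{"dx":0,"dy":-0.15,"dz":0,"rx":0,"ry":0,"rz":0,"gripper":0}]' 12 && python3 - <<'E'
from h import *
p,d,W=shot('wrist','14');shot('side','14')
s=status.observe();print(s['tool_pos'],s['tool_rot'])
S=W[180:300,180:320].reshape(-1,3);q=S[(S[:,2]>.17)&(S[:,2]<.22)];print(np.percentile(q,98,0),np.percentile(q,2,0))
g=cv2.imread('pics/side14.png');cv2.imwrite('pics/z14.png',cv2.resize(g[190:350,280:490],None,fx=3.5,fy=3.5))
E
```

```text
time: 27.92
tool_pos: [0.4447, -0.3764, 0.2034]
tool_rot: [-1.57, 0.001, -0.0]
contact_force: [-0.1, 0.8, -1.5]
opening: 0.0449
[ 0.4444 -0.3762  0.2024] [-1.5683  0.0023 -0.    ]
[ 0.4741 -0.3552  0.218 ] [ 0.4127 -0.3949  0.1711]
```

View pics/wrist14.png

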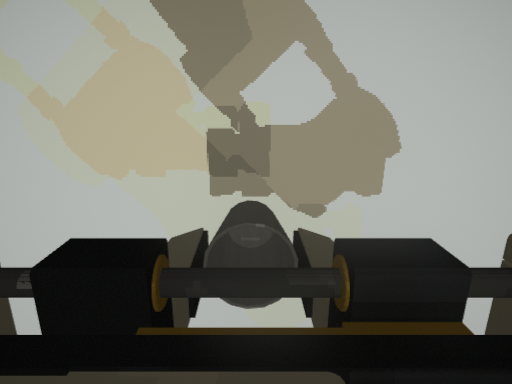

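View pics/z14.png

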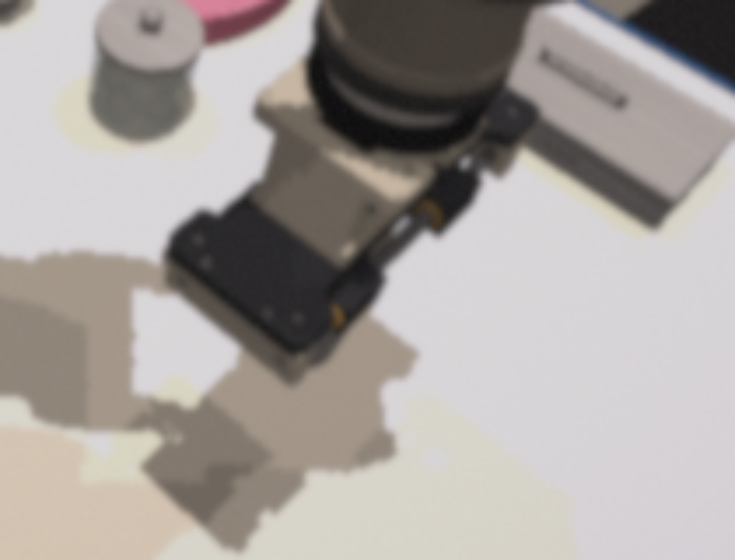

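```bash
python3 -m creep '[{"dx":0.02,"dy":0,"dz":0.05,"rx":0,"ry":0,"rz":0,"gripper":0},{"dx":0.042,"dy":0,"dz":0.1,"rx":0,"ry":0,"rz":0,"gripper":0},{"dx":0.063,"dy":0,"dz":0.15,"rx":0,"ry":0,"rz":0,"gripper":0},{"dx":0.084,"dy":0,"dz":0.2,"rx":0,"ry":0,"rz":0,"gripper":0},{"dx":0.105,"dy":0,"dz":0.25,"rx":0,"ry":0,"rz":0,"gripper":0},{"dx":0.127,"dy":0,"dz":0.3,"rx":0,"ry":0,"rz":0,"gripper":0},{"dx":0.148,"dy":0,"dz":0.35,"rx":0,"ry":0,"rz":0,"gripper":0},{"dx":0.158,"dy":0,"dz":0.375,"rx":0,"ry":0,"rz":0,"gripper":0},{"dx":0.164,"dy":0,"dz":0.3874,"rx":0,"ry":0,"rz":0,"gripper":0},{"dx":0.164,"dy":0,"dz":0.3874,"rx":0,"ry":0,"rz":0,"gripper":0},{"dx":0.164,"dy":0.04,"dz":0.3874,"rx":0,"ry":0,"rz":0,"gripper":0},{"dx":0.164,"dy":0.08,"dz":0.3874,"rx":0,"ry":0,"rz":0,"gripper":0},{"dx":0.164,"dy":0.1,"dz":0.3874,"rx":0,"ry":0,"rz":0,"gripper":0},{"dx":0.164,"dy":0.1,"dz":0.3874,"rx":0,"ry":0,"rz":0,"gripper":0},{"dx":0.164,"dy":0.1,"dz":0.3874,"rx":0,"ry":0,"rz":0,"gripper":0}]' && python3 - <<'E'
from h import *
p,d,W=shot('wrist','15');p,d,W2=shot('scene','15');shot('side','15')
s=status.observe();print(s['tool_pos'],s['tool_rot'])
S=W[180:262,180:320].reshape(-1,3);q=S[(S[:,2]>.09)&(S[:,2]<.115)];print(np.percentile(q,98,0),np.percentile(q,2,0))
g=cv2.imread('pics/scene15.png');g2=cv2.imread('pics/side15.png')
cv2.imwrite('pics/z15.png',np.hstack([cv2.resize(g[150:250,215:310],None,fx=4,fy=4),cv2.resize(g2[130:230,225:320],None,fx=4,fy=4)]))
E
```

```text
time: 29.9
tool_pos: [0.6096, 0.0095, 0.1053]
tool_rot: [-1.571, -0.002, -0.001]
contact_force: [-0.1, 0.6, -0.8]
opening: 0.0449
[0.6097 0.0101 0.1056] [-1.5711 -0.0024 -0.0004]
[0.6402 0.031  0.114 ] [0.5766 0.0071 0.0908]
```

View pics/wrist15.png

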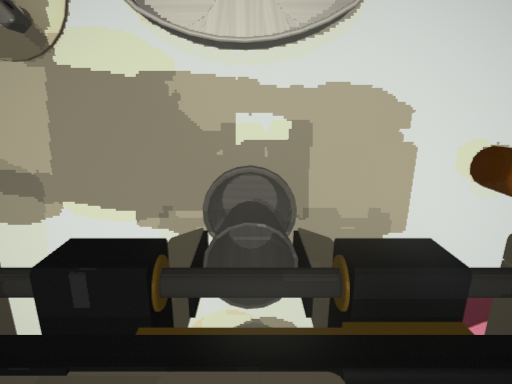

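View pics/z15.png

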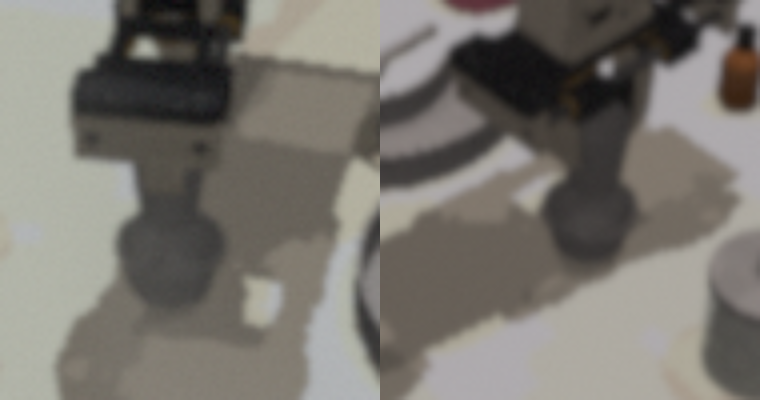

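```bash
python3 -m creep '[{"dx":-0.0005,"dy":0.008,"dz":0,"rx":0,"ry":0,"rz":0,"gripper":0},{"dx":-0.0005,"dy":0.016,"dz":0,"rx":0,"ry":0,"rz":0,"gripper":0},{"dx":-0.0005,"dy":0.023,"dz":0,"rx":0,"ry":0,"rz":0,"gripper":0},{"dx":-0.0005,"dy":0.029,"dz":0,"rx":0,"ry":0,"rz":0,"gripper":0},{"dx":-0.0005,"dy":0.034,"dz":0,"rx":0,"ry":0,"rz":0,"gripper":0},{"dx":-0.0005,"dy":0.038,"dz":0,"rx":0,"ry":0,"rz":0,"gripper":0},{"dx":-0.0005,"dy":0.041,"dz":0,"rx":0,"ry":0,"rz":0,"gripper":0},{"dx":-0.0005,"dy":0.043,"dz":0,"rx":0,"ry":0,"rz":0,"gripper":0},{"dx":-0.0005,"dy":0.043,"dz":0,"rx":0,"ry":0,"rz":0,"gripper":0},{"dx":-0.0005,"dy":0.043,"dz":0,"rx":0,"ry":0,"rz":0,"gripper":0}]'; python3 - <<'E'
from h import *
shot('scene','16');shot('side','16')
g=cv2.imread('pics/scene16.png');g2=cv2.imread('pics/side16.png')
cv2.imwrite('pics/z16.png',np.hstack([cv2.resize(g[150:250,215:310],None,fx=4,fy=4),cv2.resize(g2[130:230,225:320],None,fx=4,fy=4)]))
E
```

```text
time: 31.3
tool_pos: [0.6087, 0.0105, 0.0614]
tool_rot: [-1.571, -0.0, -0.0]
contact_force: [-0.1, -0.0, -0.3]
opening: 0.0454
```

View pics/z16.png

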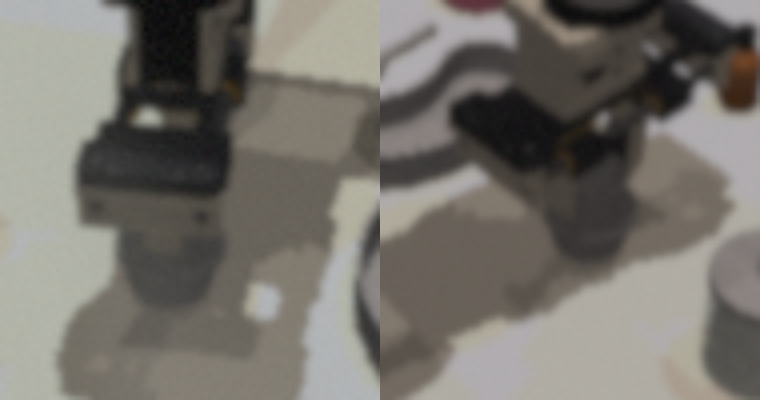

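```bash
python3 -m creep '[{"dx":0,"dy":0.001,"dz":0,"rx":0,"ry":0,"rz":0,"gripper":0},{"dx":0,"dy":0.002,"dz":0,"rx":0,"ry":0,"rz":0,"gripper":0},{"dx":0,"dy":0.003,"dz":0,"rx":0,"ry":0,"rz":0,"gripper":0},{"dx":0,"dy":0.0035,"dz":0,"rx":0,"ry":0,"rz":0,"gripper":0},{"dx":0,"dy":0.0035,"dz":0,"rx":0,"ry":0,"rz":0,"gripper":0}]'
```

```text
time: 32.02
tool_pos: [0.6085, 0.0105, 0.0577]
tool_rot: [-1.571, 0.0, 0.0]
contact_force: [0.8, 0.2, -0.6]
opening: 0.0448
```

```bash
python3 -m creep '[{"dx":0,"dy":0,"dz":0,"rx":0,"ry":0,"rz":0,"gripper":0.65},{"dx":0,"dy":0,"dz":0,"rx":0,"ry":0,"rz":0,"gripper":0.65},{"dx":0,"dy":0,"dz":0,"rx":0,"ry":0,"rz":0,"gripper":0.65},{"dx":0,"dy":-0.01,"dz":0,"rx":0,"ry":0,"rz":0,"gripper":0.65},{"dx":0,"dy":-0.03,"dz":0,"rx":0,"ry":0,"rz":0,"gripper":0.65},{"dx":0,"dy":-0.06,"dz":0,"rx":0,"ry":0,"rz":0,"gripper":0.65},{"dx":0,"dy":-0.1,"dz":0.02,"rx":0,"ry":0,"rz":0,"gripper":0.65},{"dx":0,"dy":-0.16,"dz":0.06,"rx":0,"ry":0,"rz":0,"gripper":0.65},{"dx":-0.03,"dy":-0.19,"dz":0.08,"rx":0,"ry":0,"rz":0,"gripper":0.65},{"dx":-0.03,"dy":-0.19,"dz":0.08,"rx":0,"ry":0,"rz":0,"gripper":0.65},{"dx":-0.03,"dy":-0.19,"dz":0.08,"rx":0,"ry":0,"rz":0,"gripper":0.65}]' && python3 - <<'E'
from h import *
s=status.observe();print(s['tool_pos'],s['tool_rot'])
p,d,W=shot('wrist','17');shot('scene','17');shot('side','17')
S=W[0:300].reshape(-1,3)
near=lambda c,r,lo,hi:S[(np.hypot(S[:,0]-c[0],S[:,1]-c[1])<r)&(S[:,2]>lo)&(S[:,2]<hi)]
e=lambda q:(cv2.minEnclosingCircle((q[:,:2]*1000).astype(np.float32)),q[:,2].max(),len(q))
q=near((.609,.01),.06,.052,.08);print('beaker rim',e(q))
# rim tilt plane
A=np.c_[q[:,:2],np.ones(len(q))];print('plane',np.linalg.lstsq(A,q[:,2],rcond=None)[0])
q=near((.609,.01),.06,.028,.040);print('gal rim',e(q))
S=S[(S[:,1]>.1)&(S[:,1]<.21)&(S[:,0]>.5)&(S[:,0]<.72)];q=S[(S[:,2]>.02)&(S[:,2]<.05)]
print('dish',cv2.minAreaRect((q[:,:2]*1000).astype(np.float32)))
g=cv2.imread('pics/scene17.png');g2=cv2.imread('pics/side17.png')
cv2.imwrite('pics/z17.png',np.hstack([cv2.resize(g[150:250,215:310],None,fx=4,fy=4),cv2.resize(g2[130:230,225:320],None,fx=4,fy=4)]))
E
```

```text
time: 33.4
tool_pos: [0.5785, 0.0903, 0.2477]
tool_rot: [-1.571, -0.0, 0.0]
contact_force: [0.7, -0.3, -0.0]
opening: 0.0598
[0.5785 0.0903 0.2477] [-1.5711 -0.0002  0.0002]
beaker rim (((607.628662109375, 9.549569129943848), 23.05563735961914), np.float64(0.060336149756563484), 376)
plane [-0.0013  0.0219  0.0576]
gal rim (((608.0582275390625, 10.58410930633545), 32.935386657714844), np.float64(0.039871248810984694), 704)
dish ((605.3262939453125, 158.66616821289062), (159.94386291503906, 78.67296600341797), 0.7048705220222473)
```

View pics/wrist17.png

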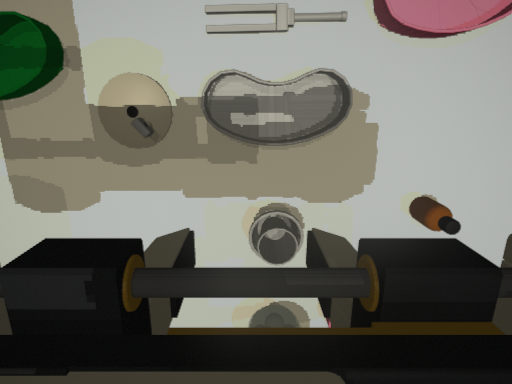

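View pics/z17.png

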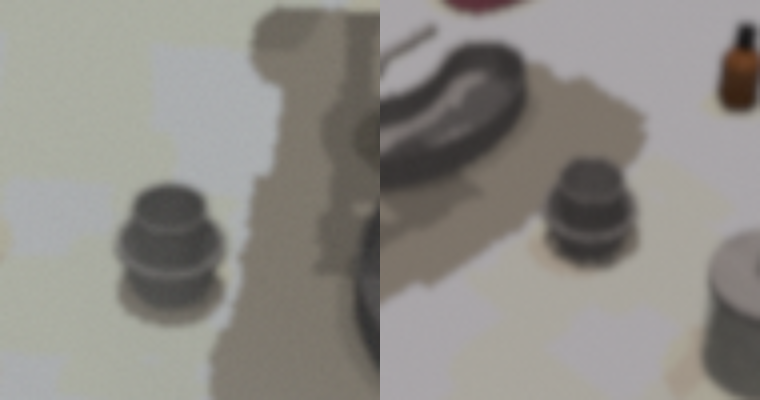

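View pics/scene17.png

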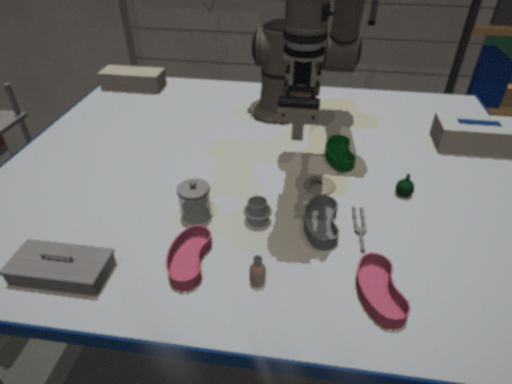

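The beaker stands upright in the gallipot at (275,235) in the wrist view. Its rim is at 59 mm as expected, and it sits 1 mm off the gallipot's axis. The bulb and bottle haven't moved, and the tool is clear.

```bash
python3 - <<'E'
from cell import robot,status
print(robot.hand_in(),status.observe()['time'])
E
```

```text
the job is handed in; nothing more can be done
the job is handed in; nothing more can be done
```

I laid out the shelf as asked and handed the job in after about 34 s of the 115 s. I moved the mirror, fork, gallipot and beaker in that order, and every measured position was inside its limit.

| Item | Last measurement | Required |
|---|---|---|
| Gallipot | About 148 mm from the dish and 151 mm from the jar | Below 165 mm from each |
| Beaker | Upright, about 1 mm off the gallipot's axis, rim at about 59 mm | Below 8 mm off axis; a rim at 59 mm means it rests on the inner floor |
| Fork | Flat, 93 mm to the side of the dish centre away from the jar, level within 2 mm, within about 0.5 degrees of parallel | 74 to 112 mm; 25 mm; 10 degrees |
| Mirror | Face down, 162 mm in front of the dish centre, in line within about 2 mm | 142 to 184 mm; 20 mm |

- **Forces:** I saw no sign of ramming. The wrist force read under 3 N after every move; the force between beaker and gallipot is not measured directly.
- **Bystanders:** in the last pictures the ear bulb and dropper bottle look unmoved. I checked these by eye, without measuring them again.
- **Disagreement:** the two fixed cameras differed by about 4 mm in x (up to 8 mm on the dish). I used the wrist camera for the dish and the loose items and the fixed cameras' average for the jar. The 151 mm to the jar may therefore be a few millimetres off.

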